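# Set the tube rest to its next hole and load the sampling tube

## Task

Slide the foot plate of the inclined tube rest uphill until its sprung button pops up through the next hole. Then lay the sampling tube from the wooden stand in the two V-notches of the rest, collar end down against the foot plate, and finally swing the keeper bar over so that it lies across the tube. Leave everything else on the bench where it is.

Things in the scene. Friction and masses are not known exactly. Their poses are not given: they have to be found in the camera images.
- rest: grey base plate (170 x 110 x 10 mm) of the inclined tube rest, fixed to the bench; origin on the bench under the middle of the rest, x axis = level direction of uphill, roughly away from the robot. A 30 x 30 mm square aluminium tube rises along it at 30 degrees; it has three holes 60 mm apart in its upper face and two dark steel 90-degree V-notches on top
- seat (a point): where the middle of the sampling tube's axis must lie once loaded: over the centre line of the rest, 28 mm above the upper face of the square tube. Axes: x uphill along the 30-degree slope, y level, to the left looking uphill, z square to the slope, up. In this frame the V-notches (14 mm thick, 50 mm wide) are at x = -42 and +72 mm; their cheeks reach up to about z = -1 mm
- foot (a joint): travel (m) of the inner steel tube with the foot plate, uphill positive; 0 = lowest hole. It starts between two holes, stays where it is left, and takes about 3 N of friction plus 1 to 2 N of its weight to move uphill. At 0.060 (free play 1.5 mm either way) the button pops into the next hole and locks it both ways
- foot_top (a point): middle of the top edge of the foot plate: dark steel plate at the lower end of the inner tube, square to the slope, 10 mm thick along the slope, 40 mm wide (level), standing 50 mm above the inner tube. Axes as seat (z up the plate). It can be gripped across its 40 mm width or pushed uphill. Moves with joint foot
- foot_face (a point): point on the uphill face of the foot plate, level with the axis of the loaded tube (19 mm below the top edge, 5 mm uphill of point foot_top); axes as seat. The tube's collar end rests here. When the foot is latched it lies 80 mm downhill of seat
- button (a joint): the sprung brass button (10 mm thick, round-topped) on the inner tube, m: 0 = popped fully out through a hole, standing 5 mm above the square tube; about 0.008 = pressed down inside the tube between holes
- sample_tube: loose steel sampling tube, 160 mm long, 36 mm outside diameter, 0.3 kg; origin in its middle on the axis, x axis along it from the collar end to the bevelled cutting end. The collar end has a collar 42 mm in diameter and 8 mm long; the last 16 mm of the cutting end narrow to 33 mm. At the start it lies level in the wooden stand, axis 40 mm above the bench
- collar_end (a point): centre of the collar end's face of the sampling tube, 80 mm from the middle; axes as the tube
- stand: plain plywood stand fixed to the bench, 150 x 70 x 8 mm, with two V-notches (14 mm thick, 50 mm wide, up to 38 mm high) 110 mm apart that hold the sampling tube; origin under its middle, x axis along the tube
- keeper (a joint): angle (rad) of the keeper, a flat steel bar 78 mm long, 12 mm wide, hinged beside the upper V-notch, on the right looking uphill, with a black cross grip (14 mm thick, 24 mm long) at its free end. 2.1 = fully open, leaning out to the right; 1.57 = square to the slope; about 0 = lying across the loaded tube. Moves freely and falls shut or open by its weight from either side of upright
- keeper_end (a point): middle of the black grip at the free end of the keeper, 76 mm from the hinge line; moves with joint keeper
- tin: loose lidded metal tin, 57 mm across, 35 mm high, origin under its middle: leave alone
- weight: loose dark slotted weight, 60 mm across, 18 mm high, origin under its middle: leave alone
- ring: loose brass-coloured sample ring, 66 mm across, 20 mm high, origin under its middle: leave alone
- pen: loose marker pen lying on the bench, 126 mm long, 12 mm thick: leave alone
- keeper_hinge (a point): the keeper's hinge, on top of its post; axes as seat; the hinge line is the x axis. In the frame of seat it lies at x = +72, y = -37, z = +22 mm

How it is judged (in metres and radians):
On the way, in this order (a step that is already met when the one before it is completed fails the run):
1. the foot plate is latched: button popped out through the next hole (value of joint foot between 0.056 and 0.064 m and value of joint button below 0.002 m), for 0.2 s.
2. the sampling tube lies in both V-notches, collar end against the foot plate (x of collar_end in the frame of foot_face between -0.004 and 0.006 m and y of sample_tube in the frame of seat between -0.005 and 0.005 m and z of sample_tube in the frame of seat below 0.004 m and angle between the x axis of sample_tube and the x axis of seat, either way round below 0.06 rad), for 0.2 s.
3. the keeper lies across the tube (value of joint keeper below 0.12 rad), for 0.2 s.
At the end, for the whole second after the job is handed in: Foot latched at the next hole (0.060 m, within 4 mm), button out (under 2 mm pressed); tube at rest in both V-notches (axis within 5 mm sideways, at most 4 mm raised, within 0.06 rad), collar end within 6 mm of the foot plate; keeper down across the tube (below 0.12 rad) (all of step 1 and all of step 2 and linear speed of sample_tube below 0.02 m/s and value of joint keeper below 0.12 rad); the robot touches nothing.
It fails at once if a loose bystander (tin, slotted weight, ring or marker) is shifted more than 30 mm (distance of any of tin, weight, ring, pen from where it was at the start of the episode above 0.03 m).
It also fails if it takes over 53 s, if anything falls off the work surface, if the arm or the gripper's body presses on something with over 40 N, if the wrist force passes 120 N, or if a joint passes its speed limit or range.

## Robot

A 6-joint arm with a two-finger parallel gripper is mounted at the origin on a cart in front of the work surface, level with it; the furniture and walls round the work are solid. World frame = base frame: x ahead of the robot, y to its left, z up, the work surface at z = 0. Lengths are in m, angles in degrees, forces in N, time in s.
With the tool pointing down it reaches from about 0.4 to 0.825 m from the base axis. Payload 7 kg.
Tool frame: the origin (TCP) lies midway between the tips of the shut fingers; the grasp point (between the pads) lies 19 mm behind it; z points along the fingers, y is the line along which they close (so a half turn about z gives the same grasp; the last joint's range is limited). The gripper opens to 88 mm and grips with 3 to 60 N. Pads are 19 mm wide; open, the fingers measure 130 mm over their backs; the gripper's body (78 mm by 193 mm) begins 47 mm behind the grasp point.
Start: joints at [90.705, 20.546, 0.682, 0, -70.136, -16.507], TCP at [0.184, 0.649, 0.227] pointing down, gripper open.
Joint ranges: [-176.03, 176.03], [-82.01, 121.73], [-58.28, 71.71], [-173.87, 95.51], [-174.79, -0.11], [-173.66, 173.66]. Speed limits (degrees/s): [136.94, 136.94, 172.46, 180, 180, 180].

## Interface

Orientations are given as [roll, pitch, yaw] about the fixed x, y, z axes, in that order (R = Rz(yaw) Ry(pitch) Rx(roll)).
In Python, from plant import ctrl gives the robot as it stands.
- The arm moves only by the tool step_arm, never from a script. Its argument "rows" is a list of rows, each a list of 3 entries, a list of its own where there are three numbers: the closure, from 0 (fully open) to 1 (shut), then the shift along the world's x, y, z in mm, then the turn, a rotation vector about the world's x, y, z in rad. A call has exactly 5 rows; each row is the pose to reach, as a shift and turn from the pose commanded when the call began; what a row does not reach only later rows make up. A row lasts 1/12 s, in which the tool goes at most 41.7 mm and 7.16 degrees, less where a joint would pass 70% of its speed; a pose out of reach is approached as far as the arm can. A call with a gripper value outside its range is refused whole. The fingers move at their own pace and stop on an object; the grip force is fixed at half the most. Time passes only in rows, so rows that repeat a pose let the fingers close, or fill a call up. It gives the time, the measured TCP pose, the force, the opening and the grip force at its end, in the units of the state.
- ctrl.get_obs(): the state, without advancing time (a new reading comes with each control period).
- ctrl.snapshot(name): name is "scene" or "top" or "wrist"; returns the picture (480x640x3 uint8, red, green, blue); there is no depth.
- ctrl.camera_model(name): a dict with "intrinsics" (3x3 intrinsics, pixels), "R" (3x3) and "t" (3): a world point X has camera coordinates R X + t. Camera axes: x right, y down, z forward; pixel columns grow to the right and rows downward; lengths in m; the calibration is good to about 2 mm. A picture is of the moment at which its call begins: read the wrist's pose just before it. camera_model takes no time and is no camera call; for the wrist camera it gives the pose at the moment of the call.
- ctrl.close_job(): hands the job in; it is judged then, once.
The state is a dict: "clock": time; "joint_pos": joint angles; "qvel": joint speeds; "tau": joint torques, N m; "tool_pos": TCP position; "orientation": TCP orientation; "force": force on the tool from outside, world axes, zero at the start; "moment": the same for the moment, N m; "opening": finger opening in m; "gripper_force": force on a finger pad.
Only numpy, scipy, OpenCV 4.12 (cv2) and the standard library are available. Lean on these libraries where they do the work, as an engineer would, in place of code of your own. Each camera call takes 0.05 s, during which the arm holds its last target. There are 200 camera calls.

## Working session

There is one attempt and no reset: what is moved stays moved. The work goes in short steps, Python scripts to look and compute and a tool call to move; the robot and the scene stay as the last step left them, time stands still between calls to the robot, and variables do not carry over. Pictures are saved under pics/ and viewed, at most 10 in all, crops included, and the job is handed in when it is done.

Besides the shell and the picture viewer there is one more tool, called after ">>>" as name(argument=value, ...), one argument or row to a line, values as JSON. step_arm: Moves the arm, as the interface text tells. Its arguments: {"type":"object","properties":{"rows":{"type":"array"}},"required":["rows"]}

```bash
ls; mkdir -p pics; python3 - <<'E'
from plant import ctrl
import cv2,numpy as np
for n in("scene","top"):
    im=ctrl.snapshot(n); cv2.imwrite(f"pics/{n}0.png",im[:,:,::-1]); c=ctrl.camera_model(n); print(n,c["intrinsics"],c["R"],c["t"])
o=ctrl.get_obs();print(o)
E
```

```text
pics
scene [[480.02336048   0.         326.76351343]
 [  0.         480.02336048 239.13997695]
 [  0.           0.           1.        ]] [[-0.47564553 -0.87952598 -0.013978  ]
 [-0.72547547  0.40122257 -0.55920103]
 [ 0.49744012 -0.25584077 -0.82891424]] [0.19595929 0.47834795 0.97625689]
top [[512.41693932   0.         325.52747322]
 [  0.         512.41693932 238.77961939]
 [  0.           0.           1.        ]] [[-9.78995447e-03 -9.99951741e-01  8.20470109e-04]
 [-9.73288008e-01  9.34068228e-03 -2.29397481e-01]
 [ 2.29378747e-01 -3.04434461e-03 -9.73332483e-01]] [-0.04305043  0.54948414  1.33450509]
{'clock': 0.1, 'joint_pos': array([ 9.07038968e+01,  2.05877355e+01,  6.38897644e-01, -1.58979301e-02,
       -7.01342360e+01, -1.65058520e+01]), 'qvel': array([ 0.0562905 , -0.06242331,  0.00341603, -0.05774487, -0.01401899,
       -0.00918354]), 'tau': array([-1.14079296e-03, -5.84164453e+01,  2.93752688e+01,  7.01542765e+00,
        1.02698343e-02, -4.39613257e-05]), 'tool_pos': array([0.18374137, 0.64907027, 0.22571663]), 'orientation': array([ 1.79916103e+02, -9.27438551e-03, -1.58073616e+01]), 'force': array([-1.09122389, -0.76147885,  0.67336288]), 'moment': array([ 0.03040683, -0.0316056 , -0.01041544]), 'gripper_force': 0.0, 'opening': 0.08768428816192166}
```

View pics/scene0.png

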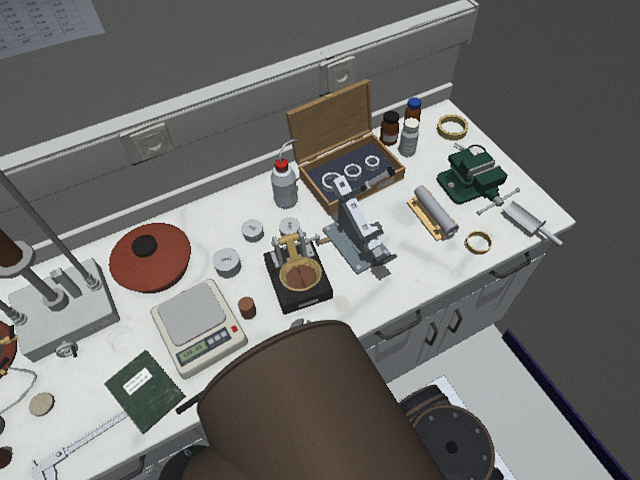

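View pics/top0.png

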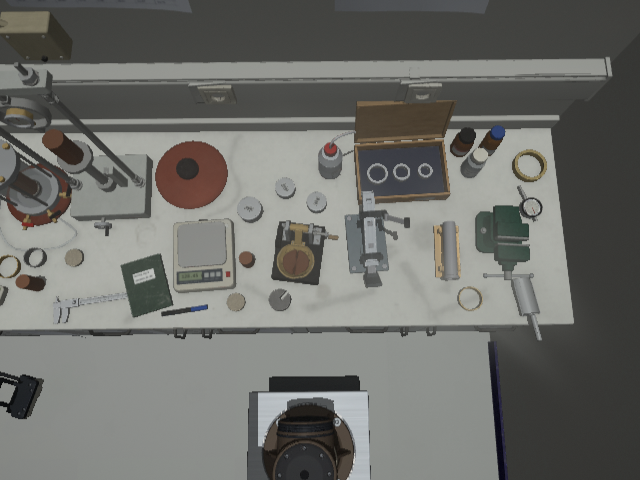

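The scene shows the rest at about (355,235) and the stand with its tube at (435,212). In the top view the rest is at (368,240), its foot plate at (373,278), the keeper to the right at (395,220), the tube at (449,250) and the ring at (470,298). I'll enlarge these for accurate pixels.

```bash
python3 - <<'E'
import cv2,numpy as np
t=cv2.imread("pics/top0.png")[180:310,335:495]; s=cv2.imread("pics/scene0.png")[160:280,310:470]
T=cv2.resize(t,None,fx=5,fy=4.6,interpolation=cv2.INTER_CUBIC)
a=cv2.resize(t[:, :],None,fx=4.5,fy=4.5,interpolation=cv2.INTER_CUBIC); cv2.imwrite("pics/tz.png",a)
a=cv2.resize(s,None,fx=5,fy=5,interpolation=cv2.INTER_CUBIC); cv2.imwrite("pics/sz.png",a)
E
```

```text
(no output)
```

View pics/tz.png

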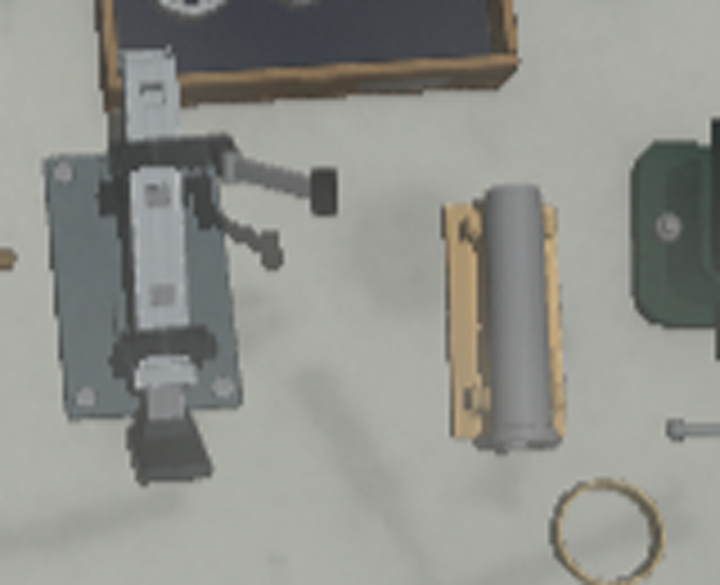

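View pics/sz.png

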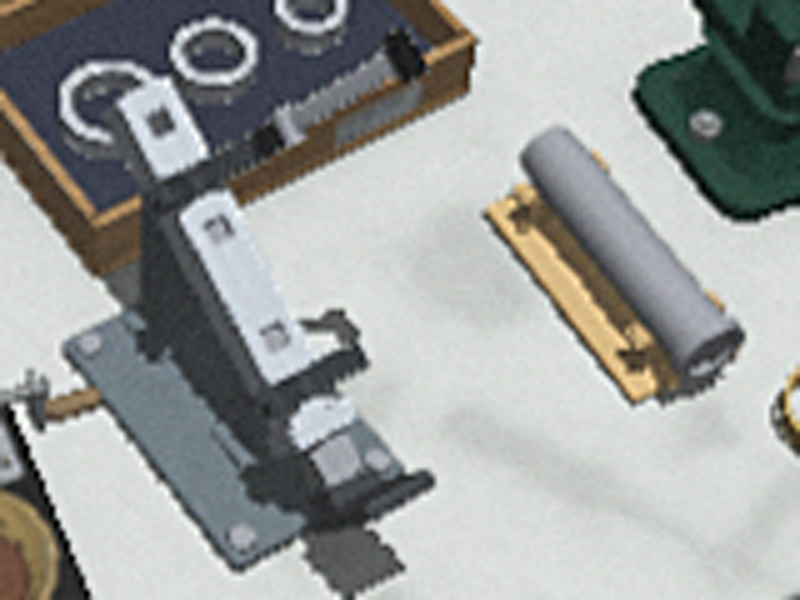

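The enlargements show three base-plate corners in tz at (45,157), (68,417) and (242,407). The tube runs from (516,188) to (518,440) with its collar end nearest the robot. The foot plate's top edge is low in the picture and the keeper grip is at (323,192). There is also a dark knob at (270,250). Next I'll triangulate these.

```bash
cat > h.py <<'E'
from plant import ctrl
import numpy as np
def ray(cam,p):
    c=cam if isinstance(cam,dict) else ctrl.camera_model(cam)
    d=c["R"].T@np.linalg.solve(c["intrinsics"],[p[0],p[1],1.]); return -c["R"].T@c["t"],d/np.linalg.norm(d)
def onz(cam,p,z):
    o,d=ray(cam,p); return o+d*(z-o[2])/d[2]
def tri(a,b):
    A=np.zeros((3,3));v=np.zeros(3);M=[]
    for o,d in(a,b):
        P=np.eye(3)-np.outer(d,d);A+=P;v+=P@o;M.append((P,o))
    x=np.linalg.solve(A,v); return x,[np.linalg.norm(P@(x-o)) for P,o in M]
T=lambda u,v:(335+(u+.5)/4.5-.5,180+(v+.5)/4.5-.5)
S=lambda u,v:(310+(u+.5)/5-.5,160+(v+.5)/5-.5)
E
python3 - <<'E'
from h import *
np.set_printoptions(precision=4,suppress=True)
for n,p in dict(TL=(45,157),BL=(68,417),BR=(242,407)).items(): print(n,onz("top",T(*p),.01))
for n,p in dict(BL=(240,570),TL=(65,345),BR=(405,473)).items(): print("s",n,onz("scene",S(*p),.01))
P=dict(grip=((323,192),(405,53)),knob=((270,250),(338,325)),footL=((138,480),(342,513)),footR=((210,474),(432,480)),holeUp=((152,94),(160,121)),holeMid=((158,193),(219,229)),holeLo=((161,294),(275,334)))
for n,(a,b) in P.items(): print(n,*tri(ray("top",T(*a)),ray("scene",S(*b))))
for n,p in dict(standTL=(443,205),standBL=(450,437)).items(): print(n,onz("top",T(*p),.008))
for n,p in dict(axfar=(513,186),axnear=(517,434),L=(486,300),R=(546,300)).items(): print(n,onz("top",T(*p),.058))
print("ring",onz("top",T(607,530),.01))
E
```

```text
TL [ 0.6328 -0.104   0.01  ]
BL [ 0.4649 -0.1152  0.01  ]
BR [ 0.4702 -0.2235  0.01  ]
s BL [ 0.4645 -0.1184  0.01  ]
s TL [ 0.6324 -0.1065  0.01  ]
s BR [ 0.4733 -0.2239  0.01  ]
grip [ 0.54   -0.2379  0.2634] [np.float64(4.153762855747508e-05), np.float64(4.153762855738494e-05)]
knob [ 0.571  -0.2443  0.0102] [np.float64(0.0009597359406833247), np.float64(0.0009597359406833429)]
footL [ 0.414  -0.1452  0.1156] [np.float64(0.005274217859762995), np.float64(0.00527421785976296)]
footR [ 0.4146 -0.1905  0.1108] [np.float64(0.0004811536358625015), np.float64(0.00048115363586251326)]
holeUp [ 0.6211 -0.1577  0.179 ] [np.float64(0.0003629008729949486), np.float64(0.0003629008729949491)]
holeMid [ 0.5718 -0.163   0.1453] [np.float64(0.0002781180261097489), np.float64(0.00027811802610964287)]
holeLo [ 0.5181 -0.1649  0.1207] [np.float64(0.00016213068715528346), np.float64(0.000162130687155346)]
standTL [ 0.5993 -0.3564  0.008 ]
standBL [ 0.4504 -0.3521  0.008 ]
axfar [ 0.5978 -0.3891  0.058 ]
axnear [ 0.444  -0.3815  0.058 ]
L [ 0.5263 -0.368   0.058 ]
R [ 0.526  -0.4045  0.058 ]
ring [ 0.3915 -0.4447  0.01  ]
```

>>> step_arm(
  rows=[
    [0, [25, -30, 90], [0, 0, 0.12]],
    [0, [50, -70, 90], [0, 0, 0.24]],
    [0, [70, -110, 90], [0, 0, 0.27]],
    [0, [90, -150, 90], [0, 0, 0.27]],
    [0, [110, -190, 90], [0, 0, 0.27]],
  ],
)

```text
clock: 0.52
tool_pos: [0.2724, 0.5008, 0.3137]
orientation: [-179.9, -0.0, -0.3]
force: [0.5, -0.3, 0.3]
opening: 0.0878
gripper_force: 0.0
```

>>> step_arm(
  rows=[
    [0, [8, -40, 0], [0, 0, 0.02]],
    [0, [16, -80, 0], [0, 0, 0.04]],
    [0, [24, -120, 0], [0, 0, 0.07]],
    [0, [32, -160, 0], [0, 0, 0.07]],
    [0, [40, -200, 0], [0, 0, 0.07]],
  ],
)

```text
clock: 0.93
tool_pos: [0.3116, 0.2997, 0.3125]
orientation: [180.0, 0.0, 3.7]
force: [0.7, -0.0, 0.8]
opening: 0.0876
gripper_force: 0.0
```

>>> step_arm(
  rows=[
    [0, [8, -40, 0], [0, 0, 0]],
    [0, [16, -80, 0], [0, 0, 0]],
    [0, [24, -120, 0], [0, 0, 0]],
    [0, [32, -160, 0], [0, 0, 0]],
    [0, [40, -200, 0], [0, 0, 0]],
  ],
)

```text
clock: 1.35
tool_pos: [0.3513, 0.0999, 0.3129]
orientation: [-180.0, -0.0, 3.7]
force: [1.8, 0.2, 1.0]
opening: 0.0874
gripper_force: 0.0
```

>>> step_arm(
  rows=[
    [0, [8, -40, 0], [0, 0, 0]],
    [0, [16, -80, 0], [0, 0, 0]],
    [0, [24, -120, 0], [0, 0, 0]],
    [0, [32, -160, 0], [0, 0, 0]],
    [0, [40, -200, 0], [0, 0, 0]],
  ],
)

```text
clock: 1.77
tool_pos: [0.3913, -0.1002, 0.313]
orientation: [-180.0, -0.1, 3.7]
force: [1.2, 1.2, 0.5]
opening: 0.0873
gripper_force: 0.0
```

>>> step_arm(
  rows=[
    [0, [10, -25, -25], [0, 0, 0]],
    [0, [20, -50, -55], [0, 0, 0]],
    [0, [29, -71, -85], [0, 0, 0]],
    [0, [29, -71, -110], [0, 0, 0]],
    [0, [29, -71, -110], [0, 0, 0]],
  ],
)

```text
clock: 2.18
tool_pos: [0.4173, -0.1698, 0.1975]
orientation: [-179.9, 0.5, 3.5]
force: [-1.7, 0.2, -0.8]
opening: 0.0875
gripper_force: 0.0
```

```bash
python3 - <<'E'
from h import *
import cv2,pickle
c=ctrl.camera_model("wrist"); im=ctrl.snapshot("wrist"); cv2.imwrite("pics/w1.png",im[:,:,::-1]); pickle.dump(c,open("w1.pkl","wb"))
print(c)
E
```

```text
{'intrinsics': array([[387.07016633,   0.        , 323.22728786],
       [  0.        , 387.07016633, 239.31621321],
       [  0.        ,   0.        ,   1.        ]]), 'R': array([[ 0.06060951, -0.99815838, -0.00251556],
       [-0.96486935, -0.05923324,  0.25596594],
       [-0.25564356, -0.01308678, -0.96668253]]), 't': array([-0.19497441,  0.36769161,  0.46455847])}
```

View pics/w1.png

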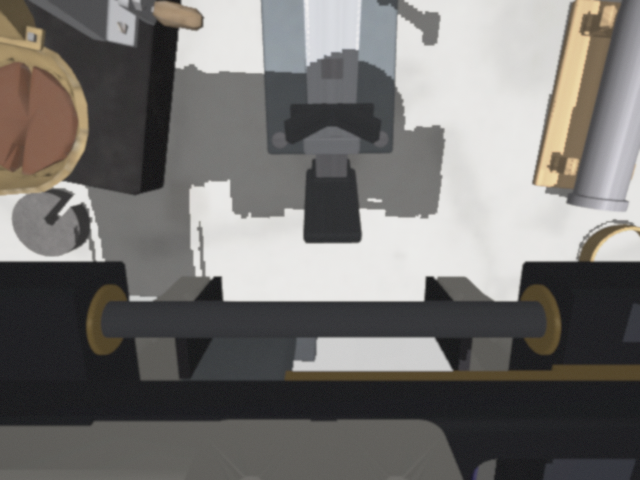

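The foot plate's near top edge runs from (305,241) to (361,241). The base plate's near corners are at (267,153) and (394,152), and the tube's collar is at about (600,203).

```bash
python3 - <<'E'
from h import *
import pickle
np.set_printoptions(precision=4,suppress=True)
c=pickle.load(open("w1.pkl","rb"))
for n,p,z in[("L",(305,241),.112),("R",(361,241),.112),("BL",(267,153),.01),("BR",(394,152),.01),("VL",(286,139),.125),("VR",(380,139),.125),("colL",(570,204),.04),("colR",(629,208),.04)]: print(n,onz(c,p,z))
print(ctrl.get_obs()["tool_pos"])
E
```

```text
L [ 0.4194 -0.1583  0.112 ]
R [ 0.4216 -0.1946  0.112 ]
BL [ 0.4688 -0.1179  0.01  ]
BR [ 0.4763 -0.228   0.01  ]
VL [ 0.4828 -0.1449  0.125 ]
VR [ 0.4861 -0.1988  0.125 ]
colL [ 0.4445 -0.371   0.04  ]
colR [ 0.4441 -0.42    0.04  ]
[ 0.4187 -0.1696  0.2005]
```

>>> step_arm(
  rows=[
    [0, [2, -1, -30], [0, 0, 0]],
    [0, [5, -2, -60], [0, 0, 0]],
    [0, [5, -2, -85], [0, 0, 0]],
    [0, [5, -2, -105], [0, 0, 0]],
    [0, [5, -2, -115], [0, 0, 0]],
  ],
)

```text
clock: 2.65
tool_pos: [0.426, -0.1703, 0.0876]
orientation: [180.0, 0.0, 3.8]
force: [-0.8, 0.2, 0.3]
opening: 0.0876
gripper_force: 0.0
```

>>> step_arm(
  rows=[
    [0.3, [0, 0, 0], [0, 0, 0]],
    [0.5, [0, 0, 0], [0, 0, 0]],
    [0.6, [0, 0, 0], [0, 0, 0]],
    [0.6, [0, 0, 0], [0, 0, 0]],
    [0.6, [0, 0, 0], [0, 0, 0]],
  ],
)

```text
clock: 3.07
tool_pos: [0.4267, -0.171, 0.089]
orientation: [180.0, -0.1, 3.7]
force: [0.2, 0.7, 0.1]
opening: 0.0599
gripper_force: 0.0
```

>>> step_arm(
  rows=[
    [0.6, [0, 0, 0], [0, 0, 0]],
    [0.6, [0, 0, 0], [0, 0, 0]],
    [0.6, [0, 0, 0], [0, 0, 0]],
    [0.6, [0, 0, 0], [0, 0, 0]],
    [0.6, [0, 0, 0], [0, 0, 0]],
  ],
)

```text
clock: 3.48
tool_pos: [0.4263, -0.1746, 0.0884]
orientation: [179.7, 0.0, 3.8]
force: [3.6, -29.6, -6.9]
opening: 0.0397
gripper_force: 30.0
```

>>> step_arm(
  rows=[
    [0.6, [0, -2, 0], [0, 0, 0]],
    [0.6, [0, -3, 0], [0, 0, 0]],
    [0.6, [0, -3, 0], [0, 0, 0]],
    [0.6, [0, -3, 0], [0, 0, 0]],
    [0.6, [0, -3, 0], [0, 0, 0]],
  ],
)

```text
clock: 3.9
tool_pos: [0.4263, -0.1749, 0.0883]
orientation: [179.9, -0.0, 3.7]
force: [-0.4, -8.0, 0.8]
opening: 0.0398
gripper_force: 30.0
```

>>> step_arm(
  rows=[
    [0.6, [2.6, -0.8, 1.5], [0, 0, 0]],
    [0.6, [5.2, -0.6, 3], [0, 0, 0]],
    [0.6, [7.8, -0.5, 4.5], [0, 0, 0]],
    [0.6, [10.4, -0.3, 6], [0, 0, 0]],
    [0.6, [13, -0.2, 7.5], [0, 0, 0]],
  ],
)

```text
clock: 4.32
tool_pos: [0.4361, -0.1743, 0.094]
orientation: [-180.0, 0.3, 3.7]
force: [-4.3, -3.6, -5.5]
opening: 0.0397
gripper_force: 30.0
```

>>> step_arm(
  rows=[
    [0.6, [1.7, 0.1, 1], [0, 0, 0]],
    [0.6, [3.4, 0.2, 2], [0, 0, 0]],
    [0.6, [5.2, 0.3, 3], [0, 0, 0]],
    [0.6, [6.9, 0.4, 4], [0, 0, 0]],
    [0.6, [6.9, 0.4, 4], [0, 0, 0]],
  ],
)

```text
clock: 4.73
tool_pos: [0.4452, -0.1737, 0.0992]
orientation: [-180.0, 0.1, 3.7]
force: [-3.7, -0.3, 2.0]
opening: 0.0396
gripper_force: 30.0
```

>>> step_arm(
  rows=[
    [0.6, [0.9, 0, 0.5], [0, 0, 0]],
    [0.6, [1.7, 0.1, 1], [0, 0, 0]],
    [0.6, [2.6, 0.2, 1.5], [0, 0, 0]],
    [0.6, [3.5, 0.2, 2], [0, 0, 0]],
    [0.6, [3.5, 0.2, 2], [0, 0, 0]],
  ],
)

```text
clock: 5.15
tool_pos: [0.4484, -0.1735, 0.1011]
orientation: [-180.0, 0.1, 3.7]
force: [-5.7, 0.7, 1.4]
opening: 0.0398
gripper_force: 30.0
```

>>> step_arm(
  rows=[
    [0.6, [0.9, 0, 0.5], [0, 0, 0]],
    [0.6, [1.7, 0.1, 1], [0, 0, 0]],
    [0.6, [2.6, 0.2, 1.5], [0, 0, 0]],
    [0.6, [3.5, 0.2, 2], [0, 0, 0]],
    [0.6, [3.5, 0.2, 2], [0, 0, 0]],
  ],
)

```text
clock: 5.57
tool_pos: [0.4487, -0.1735, 0.1013]
orientation: [-179.9, 0.4, 3.6]
force: [-9.8, -3.1, -6.4]
opening: 0.0394
gripper_force: 30.0
```

The foot has stopped and the force is building, which suggests it has latched. A pull back will confirm it.

>>> step_arm(
  rows=[
    [0.6, [-3, -0.2, -2], [0, 0, 0]],
    [0.6, [-6, -0.4, -3.5], [0, 0, 0]],
    [0.6, [-7.8, -0.5, -4.5], [0, 0, 0]],
    [0.6, [-7.8, -0.5, -4.5], [0, 0, 0]],
    [0.6, [-7.8, -0.5, -4.5], [0, 0, 0]],
  ],
)

```text
clock: 5.98
tool_pos: [0.446, -0.1737, 0.0996]
orientation: [180.0, -0.1, 3.7]
force: [-3.0, 1.3, 4.9]
opening: 0.0399
gripper_force: 30.0
```

>>> step_arm(
  rows=[
    [0.6, [-1, 0, -0.5], [0, 0, 0]],
    [0.6, [-2, -0.1, -1], [0, 0, 0]],
    [0.6, [-3, -0.2, -1.7], [0, 0, 0]],
    [0.6, [-3, -0.2, -1.7], [0, 0, 0]],
    [0.6, [-3, -0.2, -1.7], [0, 0, 0]],
  ],
)

```text
clock: 6.4
tool_pos: [0.4452, -0.1738, 0.0991]
orientation: [180.0, -0.4, 3.7]
force: [-0.9, 4.9, 11.1]
opening: 0.0399
gripper_force: 30.0
```

>>> step_arm(
  rows=[
    [0.3, [3, 0, 2], [0, 0, 0]],
    [0, [3, 0, 2], [0, 0, 0]],
    [0, [3, 0, 2], [0, 0, 0]],
    [0, [0, 0, 30], [0, 0, 0]],
    [0, [-5, 0, 70], [0, 0, 0]],
  ],
)

```text
clock: 6.82
tool_pos: [0.4348, -0.1739, 0.1646]
orientation: [-179.9, 0.4, 3.6]
force: [1.8, 0.3, 0.3]
opening: 0.0675
gripper_force: 0.0
```

>>> step_arm(
  rows=[
    [0, [-5, -10, 38], [0, 0, 0]],
    [0, [-5, -40, 60], [0, 0, -0.03]],
    [0, [-5, -80, 70], [0, 0, -0.07]],
    [0, [-5, -120, 70], [0, 0, -0.1]],
    [0, [-5, -160, 70], [0, 0, -0.11]],
  ],
)

```text
clock: 7.23
tool_pos: [0.4325, -0.3359, 0.2384]
orientation: [180.0, -0.2, -2.7]
force: [1.4, 0.7, 0.5]
opening: 0.0875
gripper_force: 0.0
```

>>> step_arm(
  rows=[
    [0, [0, -36, 0], [0, 0, 0]],
    [0, [0, -54, 0], [0, 0, 0]],
    [0, [0, -54, 0], [0, 0, 0]],
    [0, [0, -54, 0], [0, 0, 0]],
    [0, [0, -54, 0], [0, 0, 0]],
  ],
)

```text
clock: 7.65
tool_pos: [0.4318, -0.3879, 0.2366]
orientation: [-180.0, 0.0, -2.7]
force: [-0.6, 1.1, 0.4]
opening: 0.0875
gripper_force: 0.0
```

```bash
python3 - <<'E'
from h import *
import cv2,pickle
c=ctrl.camera_model("wrist"); im=ctrl.snapshot("wrist"); pickle.dump(c,open("w2.pkl","wb"))
cv2.imwrite("pics/w2.png",im[:,:,::-1])
s=ctrl.snapshot("scene");cv2.imwrite("pics/scene2.png",s[:,:,::-1]); crop=cv2.resize(s[180:260,330:410],(480,480),interpolation=cv2.INTER_CUBIC)[:,:,::-1]
o=np.zeros((480,800,3),np.uint8); o[:,:480]=crop; 
o[:240,480:800]=cv2.resize(im,(320,240))[:,:,::-1]; cv2.imwrite("pics/m2.png",o); print(ctrl.get_obs()["tool_pos"],ctrl.get_obs()["orientation"])
E
```

```text
[ 0.43207121 -0.38737313  0.23712206] [-1.79993437e+02 -1.72877573e-02 -2.57591320e+00]
```

View pics/m2.png

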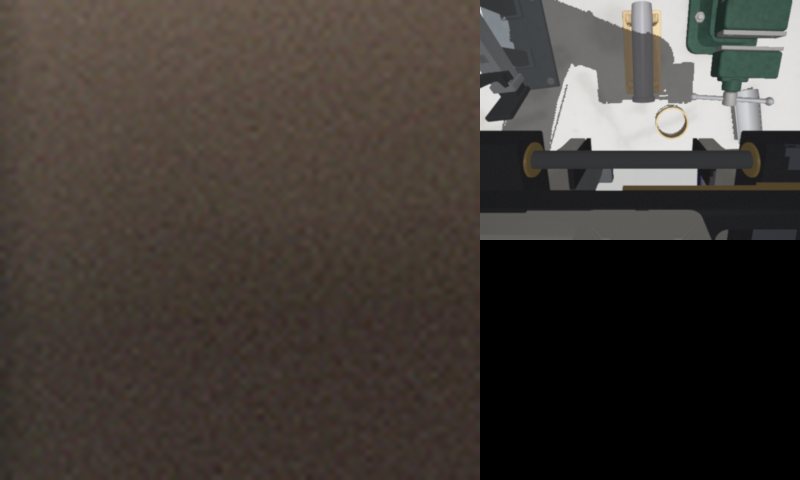

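View pics/w2.png

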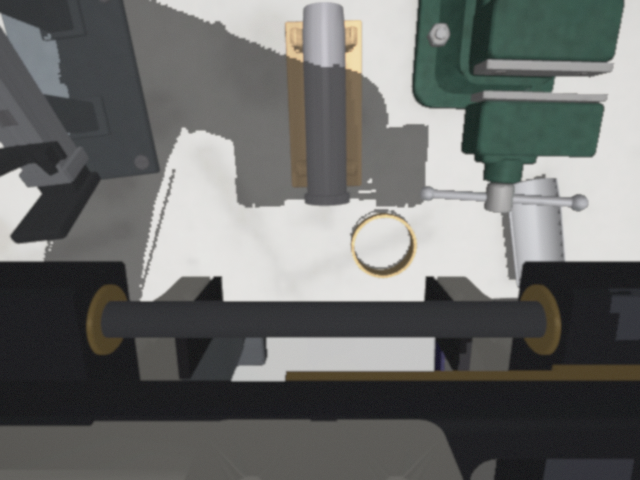

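The tube lies in the stand, with edges at columns 303/345 in row 10 and 305/347 in row 185, and its collar face at row 203. The ring and vise are clear. The scene view was blocked by the arm.

```bash
python3 - <<'E'
from h import *
import pickle
np.set_printoptions(precision=4,suppress=True)
c=pickle.load(open("w2.pkl","rb"))
for n,p,z in[("farL",(303,15),.04),("farR",(344,15),.04),("nearL",(306,180),.04),("nearR",(346,180),.04),("collarface",(326,204),.04),("farend",(324,3),.055),("standNL",(290,187),.008),("standNR",(361,186),.008),("standFL",(286,21),.008)]: print(n,onz(c,p,z))
E
```

```text
farL [ 0.5991 -0.3794  0.04  ]
farR [ 0.5976 -0.4131  0.04  ]
nearL [ 0.4644 -0.3742  0.04  ]
nearR [ 0.4627 -0.4105  0.04  ]
collarface [ 0.4416 -0.3913  0.04  ]
farend [ 0.6025 -0.3968  0.055 ]
standNL [ 0.4552 -0.3563  0.008 ]
standNR [ 0.4529 -0.4269  0.008 ]
standFL [ 0.6041 -0.3627  0.008 ]
```

>>> step_arm(
  rows=[
    [0, [35, -3, -10], [0, 0, 0]],
    [0, [70, -5, -25], [0, 0, 0]],
    [0, [89, -6, -55], [0, 0, 0]],
    [0, [89, -6, -95], [0, 0, 0]],
    [0, [89, -6, -125], [0, 0, 0]],
  ],
)

```text
clock: 8.17
tool_pos: [0.5219, -0.3924, 0.1096]
orientation: [-180.0, 0.0, -2.5]
force: [-0.5, 0.5, -1.8]
opening: 0.0877
gripper_force: 0.0
```

>>> step_arm(
  rows=[
    [0, [0, 0, -25], [0, 0, 0]],
    [0, [0, 0, -50], [0, 0, 0]],
    [0, [0, 0, -70], [0, 0, 0]],
    [0, [0, 0, -83], [0, 0, 0]],
    [0, [0, 0, -88], [0, 0, 0]],
  ],
)

```text
clock: 8.58
tool_pos: [0.5202, -0.3925, 0.022]
orientation: [-179.9, 0.2, -2.6]
force: [0.2, 1.0, 0.9]
opening: 0.0877
gripper_force: 0.0
```

>>> step_arm(
  rows=[
    [0.65, [0, 0, 0], [0, 0, 0]],
    [0.65, [0, 0, 0], [0, 0, 0]],
    [0.65, [0, 0, 0], [0, 0, 0]],
    [0.65, [0, 0, 0], [0, 0, 0]],
    [0.65, [0, 0, 0], [0, 0, 0]],
  ],
)

```text
clock: 9.0
tool_pos: [0.5215, -0.3944, 0.0252]
orientation: [180.0, -0.1, -2.6]
force: [0.5, 0.3, 0.1]
opening: 0.0597
gripper_force: 0.0
```

>>> step_arm(
  rows=[
    [0.7, [0, 0, 0], [0, 0, 0]],
    [0.7, [0, 0, 0], [0, 0, 0]],
    [0.7, [0, 0, 0], [0, 0, 0]],
    [0.7, [0, 0, 0], [0, 0, 0]],
    [0.7, [0, 0, 0], [0, 0, 0]],
  ],
)

```text
clock: 9.42
tool_pos: [0.5209, -0.3936, 0.0242]
orientation: [-180.0, 0.0, -2.6]
force: [-0.3, 4.9, 2.6]
opening: 0.0355
gripper_force: 30.0
```

>>> step_arm(
  rows=[
    [0.7, [0, 0, 15], [0, 0, 0]],
    [0.7, [0, 0, 45], [0, 0, 0]],
    [0.7, [-10, 0, 80], [0, 0, 0]],
    [0.7, [-25, 0, 118], [0, 0, 0]],
    [0.7, [-45, 0, 150], [0, 0, 0]],
  ],
)

```text
clock: 9.83
tool_pos: [0.4759, -0.3942, 0.1752]
orientation: [180.0, 0.0, -2.6]
force: [0.5, -1.1, -2.7]
opening: 0.0354
gripper_force: 29.9
```

>>> step_arm(
  rows=[
    [0.7, [-5, 0, 10], [0.001, -0.105, 0.022]],
    [0.7, [-10, 0, 20], [0.002, -0.21, 0.044]],
    [0.7, [-15, 0, 25], [0.003, -0.314, 0.065]],
    [0.7, [-18, 0, 30], [0.004, -0.42, 0.087]],
    [0.7, [-20, 0, 30], [0.0055, -0.524, 0.109]],
  ],
)

```text
clock: 10.25
tool_pos: [0.4554, -0.3938, 0.2056]
orientation: [179.8, -30.3, 4.0]
force: [-2.2, 0.3, -5.4]
opening: 0.0355
gripper_force: 29.9
```

>>> step_arm(
  rows=[
    [0.7, [0, 40, 0], [0, 0, 0]],
    [0.7, [0, 80, 0], [0, 0, 0]],
    [0.7, [0, 120, 0], [0, 0, 0]],
    [0.7, [0, 160, 0], [0, 0, 0]],
    [0.7, [0, 195, 0], [0, 0, 0]],
  ],
)

```text
clock: 10.67
tool_pos: [0.4543, -0.2009, 0.2032]
orientation: [-179.9, -29.9, 3.6]
force: [0.7, 0.3, -3.6]
opening: 0.0353
gripper_force: 29.9
```

>>> step_arm(
  rows=[
    [0.7, [0, 20, 0], [0, 0, 0]],
    [0.7, [10, 26, -2], [0, 0, 0]],
    [0.7, [25, 26, -5], [0, 0, 0]],
    [0.7, [25, 26, -5], [0, 0, 0]],
    [0.7, [25, 26, -5], [0, 0, 0]],
  ],
)

```text
clock: 11.08
tool_pos: [0.4802, -0.1756, 0.1979]
orientation: [-180.0, -29.8, 3.8]
force: [-1.1, -0.1, -3.8]
opening: 0.0351
gripper_force: 29.9
```

```bash
python3 - <<'E'
from h import *
import cv2
s=ctrl.snapshot("scene");t=ctrl.snapshot("top");c=ctrl.camera_model("wrist"); w=ctrl.snapshot("wrist")
o=np.zeros((600,800,3),np.uint8)
o[:300,:400]=cv2.resize(s[150:285,310:490],(400,300),interpolation=cv2.INTER_CUBIC)
o[:300,400:]=cv2.resize(t[165:300,310:490],(400,300),interpolation=cv2.INTER_CUBIC)
o[300:,:400]=cv2.resize(w,(400,300))
cv2.imwrite("pics/m3.png",o[:,:,::-1]); ob=ctrl.get_obs();print(ob["tool_pos"],ob["orientation"],ob["force"])
E
```

```text
[ 0.47993398 -0.17633784  0.19832023] [-179.97250153  -29.88997955    3.69552623] [ 0.46790176 -0.18891776 -3.78226187]
```

View pics/m3.png

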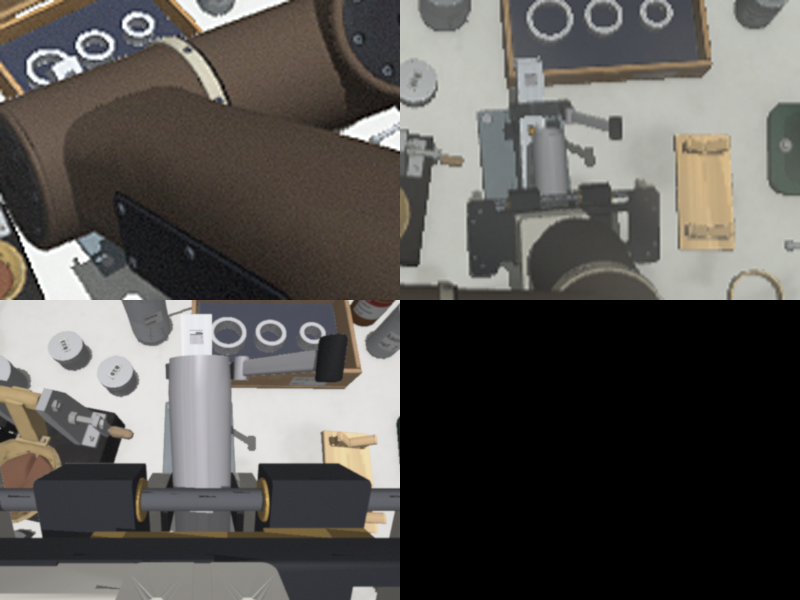

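The top view shows the brass button out in the middle hole at about (532,130), so the foot is latched. The wrist view has the tube about 5–7 mm right of the rest's centre line. I'll correct that and lower it.

>>> step_arm(
  rows=[
    [0.7, [10, 7, -4], [0, 0, 0]],
    [0.7, [20, 7, -12], [0, 0, 0]],
    [0.7, [30, 7, -24], [0, 0, 0]],
    [0.7, [30, 7, -24], [0, 0, 0]],
    [0.7, [30, 7, -24], [0, 0, 0]],
  ],
)

```text
clock: 11.65
tool_pos: [0.51, -0.1695, 0.174]
orientation: [-180.0, -29.8, 3.7]
force: [-0.5, -0.2, -3.6]
opening: 0.035
gripper_force: 29.9
```

>>> step_arm(
  rows=[
    [0.7, [3, 0, -5], [0, 0, 0]],
    [0.7, [6, 0.5, -10], [0, 0, 0]],
    [0.7, [9, 0.5, -16], [0, 0, 0]],
    [0.7, [12.5, 1, -21.5], [0, 0, 0]],
    [0.7, [12.5, 1, -21.5], [0, 0, 0]],
  ],
)

```text
clock: 12.07
tool_pos: [0.5233, -0.168, 0.1521]
orientation: [-180.0, -29.9, 3.7]
force: [-0.9, 0.1, -4.1]
opening: 0.0354
gripper_force: 29.9
```

>>> step_arm(
  rows=[
    [0.7, [1, 0, -1.8], [0, 0, 0]],
    [0.7, [2, 0, -3.5], [0, 0, 0]],
    [0.7, [3, 0, -5.2], [0, 0, 0]],
    [0.7, [4, 0.3, -7], [0, 0, 0]],
    [0.7, [5, 0.3, -8.7], [0, 0, 0]],
  ],
)

```text
clock: 12.48
tool_pos: [0.5285, -0.1677, 0.1448]
orientation: [-180.0, -30.0, 3.8]
force: [-0.2, 0.6, -4.1]
opening: 0.0355
gripper_force: 29.9
```

>>> step_arm(
  rows=[
    [0.7, [0.5, 0, -0.9], [0, 0, 0]],
    [0.7, [1, 0, -1.8], [0, 0, 0]],
    [0.7, [1.5, 0, -2.6], [0, 0, 0]],
    [0.7, [2, 0, -3.5], [0, 0, 0]],
    [0.7, [2, 0, -3.5], [0, 0, 0]],
  ],
)

```text
clock: 12.9
tool_pos: [0.5304, -0.1678, 0.1411]
orientation: [-180.0, -30.0, 3.8]
force: [0.3, 0.8, -3.2]
opening: 0.0352
gripper_force: 29.9
```

>>> step_arm(
  rows=[
    [0.7, [0.5, 0, -0.9], [0, 0, 0]],
    [0.7, [1, 0, -1.8], [0, 0, 0]],
    [0.7, [1.5, 0, -2.6], [0, 0, 0]],
    [0.7, [1.5, 0, -2.6], [0, 0, 0]],
    [0.7, [1.5, 0, -2.6], [0, 0, 0]],
  ],
)

```text
clock: 13.32
tool_pos: [0.5318, -0.1678, 0.1386]
orientation: [-180.0, -30.0, 3.7]
force: [-0.2, -0.7, -4.0]
opening: 0.0353
gripper_force: 29.9
```

>>> step_arm(
  rows=[
    [0.7, [0.5, 0, -0.9], [0, 0, 0]],
    [0.7, [1, 0, -1.8], [0, 0, 0]],
    [0.7, [1.5, 0, -2.6], [0, 0, 0]],
    [0.7, [1.5, 0, -2.6], [0, 0, 0]],
    [0.7, [1.5, 0, -2.6], [0, 0, 0]],
  ],
)

```text
clock: 13.73
tool_pos: [0.5334, -0.1678, 0.136]
orientation: [-180.0, -30.0, 3.8]
force: [0.3, -0.3, -4.5]
opening: 0.0354
gripper_force: 29.9
```

>>> step_arm(
  rows=[
    [0.7, [0.5, 0, -0.9], [0, 0, 0]],
    [0.7, [1, 0, -1.8], [0, 0, 0]],
    [0.7, [1.5, 0, -2.6], [0, 0, 0]],
    [0.7, [1.5, 0, -2.6], [0, 0, 0]],
    [0.7, [1.5, 0, -2.6], [0, 0, 0]],
  ],
)

```text
clock: 14.15
tool_pos: [0.5349, -0.1678, 0.1334]
orientation: [-180.0, -30.0, 3.8]
force: [-0.1, 0.9, -3.2]
opening: 0.0353
gripper_force: 29.9
```

>>> step_arm(
  rows=[
    [0.7, [0.5, 0, -0.9], [0, 0, 0]],
    [0.7, [1, 0, -1.8], [0, 0, 0]],
    [0.7, [1.5, 0, -2.6], [0, 0, 0]],
    [0.7, [1.5, 0, -2.6], [0, 0, 0]],
    [0.7, [1.5, 0, -2.6], [0, 0, 0]],
  ],
)

```text
clock: 14.57
tool_pos: [0.5361, -0.1679, 0.1322]
orientation: [-180.0, -30.1, 3.7]
force: [-15.2, 2.9, 14.3]
opening: 0.0351
gripper_force: 29.9
```

Contact is square to the slope, so the tube is in the notches. Next I'll slide it downhill to find the foot plate.

>>> step_arm(
  rows=[
    [0.7, [-1.3, 0, 0], [0, 0, 0]],
    [0.7, [-2.6, -0.1, -0.7], [0, 0, 0]],
    [0.7, [-3.9, -0.2, -1.5], [0, 0, 0]],
    [0.7, [-4.8, -0.2, -2], [0, 0, 0]],
    [0.7, [-4.8, -0.2, -2], [0, 0, 0]],
  ],
)

```text
clock: 14.98
tool_pos: [0.5339, -0.1678, 0.1308]
orientation: [180.0, -30.3, 3.8]
force: [0.6, 2.5, 6.1]
opening: 0.0351
gripper_force: 29.9
```

>>> step_arm(
  rows=[
    [0.7, [-0.9, 0, -0.5], [0, 0, 0]],
    [0.7, [-1.7, -0.1, -1], [0, 0, 0]],
    [0.7, [-2.6, -0.2, -1.5], [0, 0, 0]],
    [0.7, [-2.6, -0.2, -1.5], [0, 0, 0]],
    [0.7, [-2.6, -0.2, -1.5], [0, 0, 0]],
  ],
)

```text
clock: 15.4
tool_pos: [0.5315, -0.1679, 0.1294]
orientation: [180.0, -30.3, 3.8]
force: [0.7, 4.8, 6.4]
opening: 0.0354
gripper_force: 29.9
```

>>> step_arm(
  rows=[
    [0.7, [-0.9, 0, -0.5], [0, 0, 0]],
    [0.7, [-1.7, -0.1, -1], [0, 0, 0]],
    [0.7, [-2.6, -0.2, -1.5], [0, 0, 0]],
    [0.7, [-3.5, -0.2, -2], [0, 0, 0]],
    [0.7, [-3.5, -0.2, -2], [0, 0, 0]],
  ],
)

```text
clock: 15.82
tool_pos: [0.527, -0.1681, 0.1264]
orientation: [180.0, -30.2, 3.8]
force: [3.7, 5.3, 2.3]
opening: 0.0353
gripper_force: 29.9
```

>>> step_arm(
  rows=[
    [0.7, [-0.9, 0, -0.5], [0, 0, 0]],
    [0.7, [-1.7, -0.1, -1], [0, 0, 0]],
    [0.7, [-2.6, -0.2, -1.5], [0, 0, 0]],
    [0.7, [-3.5, -0.2, -2], [0, 0, 0]],
    [0.7, [-3.5, -0.2, -2], [0, 0, 0]],
  ],
)

```text
clock: 16.23
tool_pos: [0.5265, -0.1684, 0.1267]
orientation: [179.9, -30.5, 3.9]
force: [8.2, 1.4, 5.1]
opening: 0.0352
gripper_force: 29.9
```

>>> step_arm(
  rows=[
    [0.4, [0, 0, 0], [0, 0, 0]],
    [0.4, [0, 0, 0], [0, 0, 0]],
    [0.4, [0, 0, 0], [0, 0, 0]],
    [0.4, [0, 0, 0], [0, 0, 0]],
    [0.4, [0, 0, 0], [0, 0, 0]],
  ],
)

```text
clock: 16.65
tool_pos: [0.5212, -0.1687, 0.1228]
orientation: [-180.0, -29.9, 3.7]
force: [0.4, 0.1, 1.1]
opening: 0.052
gripper_force: 0.0
```

>>> step_arm(
  rows=[
    [0.4, [-5, 0, 9], [0, 0, 0]],
    [0.4, [-15, -1, 26], [0, 0, 0]],
    [0.4, [-30, -2, 52], [0, 0, 0]],
    [0.4, [-45, -3, 78], [0, 0, 0]],
    [0.4, [-60, -4, 104], [0, 0, 0]],
  ],
)

```text
clock: 17.07
tool_pos: [0.4603, -0.1727, 0.2285]
orientation: [180.0, -29.9, 3.7]
force: [1.7, -0.2, 0.1]
opening: 0.0527
gripper_force: 0.0
```

```bash
python3 - <<'E'
from h import *
import cv2,pickle
t=ctrl.snapshot("top");c=ctrl.camera_model("wrist"); w=ctrl.snapshot("wrist"); pickle.dump(c,open("w4.pkl","wb"))
o=np.zeros((600,800,3),np.uint8)
o[:480,:640]=w
o[480:,640:]=cv2.resize(t[180:300,330:490],(160,120)); o[300:420,640:]=t[180:300,330:490]
cv2.imwrite("pics/m4.png",o[:,:,::-1]); ob=ctrl.get_obs();print(ob["tool_pos"],ob["orientation"],ob["force"])
E
```

```text
[ 0.46188782 -0.17305038  0.23307147] [179.91220999 -30.44537564   3.79548969] [ 1.41694516  0.20814598 -0.61758321]
```

View pics/m4.png

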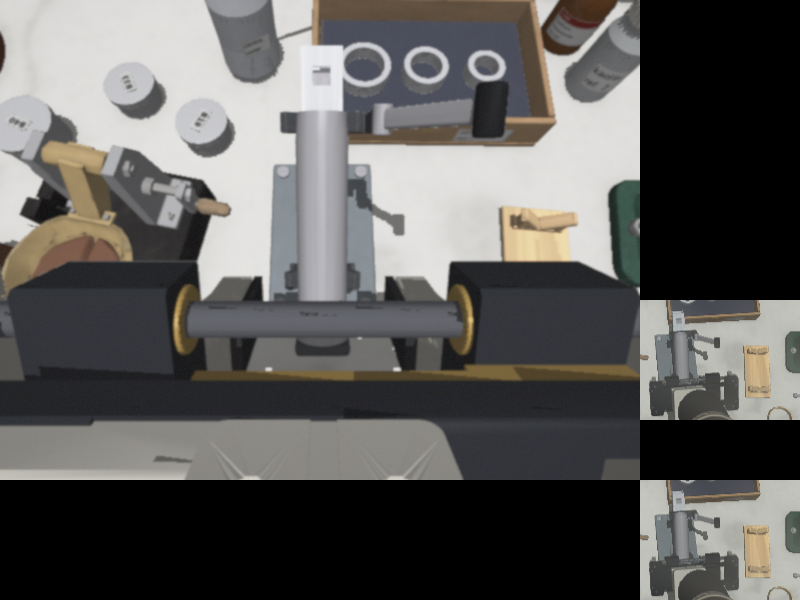

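The tube lies in both notches with its collar end by the foot plate, seen near (322,345). The keeper is still open with its grip at (490,108). Next I'll shut the fingers, move to the right of the keeper and push it over.

```bash
python3 - <<'E'
from h import *
import pickle
c=pickle.load(open("w4.pkl","rb"))
x,e=tri(ray(c,(490,108)),ray("top",T(323,192)));print(x,e)
x,e=tri(ray(c,(490,108)),ray("scene",S(405,53)));print(x,e)
E
```

```text
[ 0.53951553 -0.23786751  0.26478684] [np.float64(0.00020365031882475023), np.float64(0.00020365031882463265)]
[ 0.54423404 -0.24111019  0.25785935] [np.float64(0.00017201566339576264), np.float64(0.00017201566339562307)]
```

>>> step_arm(
  rows=[
    [1, [0, -30, 20], [0, 0, 0]],
    [1, [0, -60, 40], [0, 0, 0]],
    [1, [0, -95, 50], [0, 0, 0]],
    [1, [20, -122, 50], [0, 0, 0]],
    [1, [55, -122, 50], [0, 0, 0]],
  ],
)

```text
clock: 17.58
tool_pos: [0.5157, -0.3001, 0.2794]
orientation: [179.9, -30.1, 3.5]
force: [0.0, -1.8, 0.8]
opening: 0.0247
gripper_force: 0.0
```

>>> step_arm(
  rows=[
    [1, [16, 0, 0], [0, 0, 0]],
    [1, [16, 0, 0], [0, 0, 0]],
    [1, [16, 0, 0], [0, 0, 0]],
    [1, [16, 0, 0], [0, 0, 0]],
    [1, [16, 0, 0], [0, 0, 0]],
  ],
)

```text
clock: 18.0
tool_pos: [0.5323, -0.2939, 0.2776]
orientation: [-180.0, -30.0, 3.8]
force: [-0.3, -0.1, -0.2]
opening: 0.0006
gripper_force: 0.0
```

>>> step_arm(
  rows=[
    [1, [8, 0, -12], [0, 0, 0]],
    [1, [16, 0, -25], [0, 0, 0]],
    [1, [24, 0, -38], [0, 0, 0]],
    [1, [24, 0, -38], [0, 0, 0]],
    [1, [23, 8, -38], [0, 0, 0]],
  ],
)

```text
clock: 18.42
tool_pos: [0.5556, -0.2867, 0.2391]
orientation: [-180.0, -29.9, 3.7]
force: [0.7, 0.3, 0.4]
opening: 0.0002
gripper_force: 0.0
```

>>> step_arm(
  rows=[
    [1, [-0.5, 8, 0], [0, 0, 0]],
    [1, [-1, 16, 0], [0, 0, 0]],
    [1, [-1.5, 24, 0], [0, 0, 0]],
    [1, [-2, 32, 0], [0, 0, 0]],
    [1, [-2.5, 40, 0], [0, 0, 0]],
  ],
)

```text
clock: 18.83
tool_pos: [0.5532, -0.2457, 0.2411]
orientation: [180.0, -30.1, 3.8]
force: [-0.2, -0.6, 0.4]
opening: 0.0004
gripper_force: 0.2
```

>>> step_arm(
  rows=[
    [1, [-0.5, 7, 0], [0, 0, 0]],
    [1, [-1, 14, 0], [0, 0, 0]],
    [1, [-1.5, 21, 0], [0, 0, 0]],
    [1, [-2, 28, 0], [0, 0, 0]],
    [1, [-2.2, 32, 0], [0, 0, 0]],
  ],
)

```text
clock: 19.25
tool_pos: [0.5508, -0.2135, 0.2409]
orientation: [180.0, -30.1, 3.8]
force: [0.4, -0.2, 0.0]
opening: 0.0003
gripper_force: 0.0
```

>>> step_arm(
  rows=[
    [1, [-10, -15, 18], [0, 0, 0]],
    [1, [-25, -30, 40], [0, 0, 0]],
    [1, [-50, -45, 55], [0, 0, 0]],
    [1, [-80, -60, 60], [0, 0, 0]],
    [1, [-105, -75, 60], [0, 0, 0]],
  ],
)

```text
clock: 19.67
tool_pos: [0.4453, -0.2896, 0.3026]
orientation: [179.8, -30.2, 3.9]
force: [0.1, -0.0, -1.3]
opening: 0.0001
gripper_force: 0.0
```

```bash
python3 - <<'E'
from h import *
import cv2
t=ctrl.snapshot("top"); w=ctrl.snapshot("wrist"); s=ctrl.snapshot("scene")
o=np.zeros((600,800,3),np.uint8)
o[:300,:400]=cv2.resize(t[165:300,310:490],(400,300),interpolation=cv2.INTER_CUBIC)
o[:300,400:]=cv2.resize(w,(400,300)); o[300:,:400]=cv2.resize(s[150:285,310:490],(400,300))
cv2.imwrite("pics/m5.png",o[:,:,::-1]); print(ctrl.get_obs()["force"])
E
```

```text
[-0.14432286 -0.91741975  0.3048398 ]
```

View pics/m5.png

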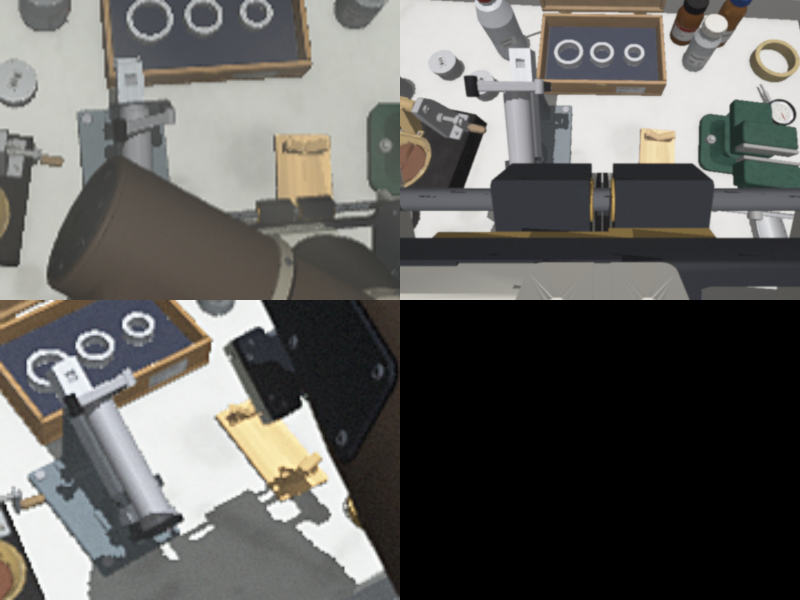

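The keeper lies across the tube in all three views, with its grip at (75,403) in the scene crop. The collar is against the foot plate and the arm is clear, so I'm handing in.

```bash
python3 -c "
from plant import ctrl
print(ctrl.close_job())"
```

```text
the job is handed in; nothing more can be done
None
```

The job is handed in. By the last pictures and the arm readings, the foot plate is latched, the tube lies in both V-notches with its collar against the plate, and the keeper is across it. Hand-in returned no verdict.

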